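Set the hotel-room kettle boiling

ROBOT

A 6-joint arm with a two-finger parallel gripper is mounted at the origin on the work surface. World frame = base frame: x ahead of the robot, y to its left, z up, the work surface at z = 0. Lengths are in m, angles in rad, forces in N, time in s.
With the tool pointing down it reaches from about 0.3 to 0.875 m from the base axis. Payload 6.4 kg.
Tool frame: the origin (TCP) lies on the mounting face of the last link; the fingertips stand 173 mm ahead of it and the grasp point (between the pads) lies 155 mm ahead of it (ctrl.tip_reach is the distance from the TCP to the fingertips, in m); z points along the fingers, y is the line along which they close (so a half turn about z gives the same grasp; the last joint's range is limited). The gripper opens to 85 mm and grips with 20 to 120 N. Pads are 22 mm wide; open, the fingers measure 114 mm over their backs; the gripper's body (76 mm by 85 mm) begins 54 mm behind the grasp point. The pads swing forward as they close: fully open they stand 13 mm farther back than shut.
Start: joints at [-1.492, 0.181, 1.607, -0, 1.354, -0.206], TCP at [0.162, -0.552, 0.405] pointing down, gripper open.
Joint ranges: [-2.99, 2.99], [-0.89, 2.07], [0.3, 2.58], [-1.14, 4.28], [0, 2.63], [-3.12, 3.12]. Speed limits (rad/s): [2.57, 2.57, 3.01, 3.14, 3.14, 3.14].

INTERFACE

Orientations are given as a unit quaternion [w, x, y, z].
In Python, from bench import ctrl gives the robot as it stands.
- The arm moves only by the shell command python3 -m pendant 'ROWS'. ROWS is JSON, a list that holds one entry, the list of rows, each a list of 7 numbers: the opening, from 0 (shut) to 1 (fully open), then the shift along the tool's x, y, z in mm, then the turn, a rotation vector about the tool's x, y, z in rad. A call has 1 to 5 rows; each row is the pose to reach, as a shift and turn from the pose commanded when the call began, along the tool's axes at that moment; what a row does not reach only later rows make up. A row lasts 1/12 s, in which the tool goes at most 41.7 mm and 7.16 degrees, less where a joint would pass 70% of its speed; a pose out of reach is approached as far as the arm can. A call with a gripper value outside its range is refused whole. The fingers move at their own pace and stop on an object; the grip force is fixed at half the most. Time passes only in rows, so rows that repeat a pose let the fingers close. It gives the time, the measured TCP pose, the force, the opening and the grip force at its end, in the units of the state.
- ctrl.get_obs(): the state, without advancing time (a new reading comes with each control period).
- ctrl.camera(name): name is "scene" or "top" or "wrist"; returns the picture (480x640x3 uint8, red, green, blue); there is no depth.
- ctrl.camera_params(name): a dict with "mtx" (3x3 intrinsics, pixels), "world_from_camera" (4x4, takes a point from camera to world coordinates); the wrist camera has in their place "tool_from_camera" (4x4, takes a point from camera to tool coordinates, whose origin is the TCP and whose axes are the flange's). Camera axes: x right, y down, z forward; pixel columns grow to the right and rows downward; lengths in m; the calibration is good to about 2 mm. The wrist camera is an equidistant fisheye: a pixel r from the principal point sees the ray r / f radians off the axis. A picture is of the moment at which its call begins: read the wrist's pose just before it. camera_params takes no time and is no camera call.
- ctrl.hand_in(): hands the job in; it is judged then, once.
Trained networks look in the newest picture that a camera, given by its name, has taken for a name from the list of things; names that differ only in an ending like _2 or _b are one class to them, and where a whole thing is asked for, a point or a joint stands for the part that bears it (a point fixed in the world has none). Each returns a list of dicts, best first, with "confidence" (0 to 1); they miss things now and then, are a little off and sometimes report something else, mostly with a low value. They report only what shows in the picture. A call takes as long as a camera call. They do not tell look-alikes from the thing itself.
- ctrl.boxes_of(camera, name): "point" ([column, row] as shares, 0 to 1, of the picture: columns of its width, rows of its height, amid what is visible of it).
The state is a dict: "time_s": time; "q": joint angles; "dq": joint speeds; "joint_efforts": joint torques, N m; "eef_pos": TCP position; "eef_rot": TCP orientation; "wrist_force": force on the tool from outside, world axes, zero at the start; "torque": the same for the moment, N m; "opening": opening from 0.0 (shut) to 1.0 (fully open); "grasp_force": force on a finger pad.
Only numpy, scipy, OpenCV 4.12 (cv2) and the standard library are available. Lean on these libraries where they do the work, as an engineer would, in place of code of your own. Each camera call takes 0.05 s, during which the arm holds its last target. There are 200 camera calls.

TASK

Put the kettle on: push its open lid down until it is fully shut, then switch on the socket that the kettle's corded plug is in by pressing that socket's rocker, and last press down the switch on top of the kettle's handle. The phone charger's socket stays off. Only press and push: the kettle stays standing on its base, and the mugs, spoon and milk pot are left where they are.

Things in the scene. Friction and masses are not known exactly. Their poses are not given: they have to be found in the camera images.
- kettle: White plastic jug kettle (1 to 2 kg), standing loose on its round power base. Body 152 mm wide at the foot, 118 mm at the top; rim 175 mm above the underside. Origin: centre of its underside. Own +x points to the spout, -x to the handle, a loop 30 mm wide whose flat top bar reaches 129 mm from the kettle's axis, its top 180 mm above the underside.
- kettle_lid (a joint): Lid hinge: 0 = fully shut (level), grows as it opens (rad); starts 0.95 to 1.3 open. The lid is a round white plate 100 mm across, 12 mm thick, hinged on the handle side; open, it stands up beside the handle, leaning to the spout side, and shuts by swinging over towards the spout. Stiff: it stays wherever it is left; about 2 N at its middle moves it.
- lid_hinge (a point): Point on the lid's hinge line, in the kettle's middle plane, level with the lid's underside, 52 mm from the kettle's axis on the handle side. Turns with the lid: x runs along the lid from hinge to free edge, z out of its top (outer) face. The plate covers x = 2 to 102 mm, a small tab to 110 mm; top face at z = 12 mm.
- lid_top (a point): Point on the lid's top (outer) face, 77 mm from the hinge towards the free edge. Moves with the lid.
- kettle_switch (a joint): The kettle's on switch: 0 = off (outer end raised), 0.22 rad = on (down, level). White paddle 36 by 20 mm lying along the handle's top bar, hinged at its end nearest the lid; the outer end stands up 8 mm. It stays where it is left: about 4 N down on the outer end pushes it, all the way down its top is 4 mm above the handle's top.
- switch_end (a point): Point on the top face of the kettle's switch paddle, about 27 mm from its hinge, near the raised outer end (95 mm from the kettle's axis on the handle side). Moves with the paddle.
- power_unit: White desk power unit, a flat box 244 mm (its x) by 88 mm (its y) by 42 mm high, fixed. Origin: centre of its underside. Two sockets on top at x = -36 and +36 mm: one holds the kettle's plug, the other a phone charger (either way round). The rocker at each end, at x = -92 and +92 mm, y = 0, switches the socket next to it.
- kettle_plug: The kettle's plug, in one of the two sockets: a white stepped block 50 by 46 mm standing 23 mm above the unit's top, with a white cord that leaves to the unit's +y side and runs to the tray. Fixed. Origin: centre of its underside, on the top of the unit. Its x in the power unit's frame is negative in the near socket, positive in the far one.
- charger: Phone charger in the other socket: a plain white block 46 by 44 by 34 mm without a cord. Fixed. Origin: centre of its underside, on the top of the unit.
- rocker_near (a joint): Rocker at the power unit's -x end: 0 = off, 0.32 rad = on. White, V-shaped, 18 mm (x) by 32 mm (y), rocking about the unit's x axis. Off: the end towards the unit's -y stands up 5 mm, the other half lies level. It stays where it is left: about 4 N down on the raised end pushes it over; fully on, the pressed half lies level, 2.5 mm above the unit's top.
- rocker_near_end (a point): Point on the top face of rocker_near, 12 mm from its middle, near the end to be pressed for on (the unit's -y end, raised when off). Moves with the rocker.
- rocker_far (a joint): Rocker at the power unit's +x end, the same as rocker_near.
- rocker_far_end (a point): Point on the top face of rocker_far, 12 mm from its middle, near the end to be pressed for on. Moves with the rocker.
- kettle_base: The kettle's round white power base, 164 mm across, 22 mm high, fixed in the tray; the kettle stands centred on it. Origin: centre of its underside.
- tray: Light wooden tray 300 mm (x) by 440 mm (y), its rim 52 mm and its floor 20 mm above the table, fixed. Origin: centre, at table height.
- mug_a: White mug, upside down in the tray, 84 mm wide, 96 mm high, its handle reaching 71 mm out on its +y side. Loose. Origin: centre of its underside.
- mug_b: Second mug, the same.
- spoon: Steel teaspoon 125 mm long, 4 mm thick, lying in the tray, loose. Origin: near its middle, underneath; bowl at +x.
- milk_pot: Small round pot of milk with a foil top, 42 mm wide, 21 mm high, in the tray, loose. Origin: centre of its underside.
There are look-alikes about, which are no part of the job. Several things have the shape of the kettle; the one meant has the colours described above.

How it is judged:
On the way, in this order (a step that is already met when the one before it is completed fails the run):
1. the kettle's lid is pushed fully shut (value of joint kettle_lid below 0.06 rad), for 0.2 s.
2. the rocker of the socket with the kettle's plug is switched on (((x of kettle_plug in the frame of power_unit below 0 m and value of joint rocker_near above 0.26 rad) or (x of kettle_plug in the frame of power_unit above 0 m and value of joint rocker_far above 0.26 rad))), for 0.2 s.
3. the switch on the kettle's handle is pressed down (value of joint kettle_switch above 0.17 rad), for 0.2 s.
At the end, for the whole second after the job is handed in: Lid shut (within 0.06 rad), the rocker by the kettle's plug on (over 0.26 of 0.32 rad), the charger's off, kettle switch down (over 0.17 of 0.22 rad); kettle upright and at rest within 25 mm of its base's centre; mugs, spoon and milk pot within 25 mm of their starts (value of joint kettle_lid below 0.06 rad and ((x of kettle_plug in the frame of power_unit below 0 m and value of joint rocker_near above 0.26 rad) or (x of kettle_plug in the frame of power_unit above 0 m and value of joint rocker_far above 0.26 rad)) and not ((x of kettle_plug in the frame of power_unit above 0 m and value of joint rocker_near above 0.16 rad) or (x of kettle_plug in the frame of power_unit below 0 m and value of joint rocker_far above 0.16 rad)) and value of joint kettle_switch above 0.17 rad and angle between kettle's own z axis and vertical below 0.04 rad and horizontal distance between kettle and kettle_base below 0.025 m and linear speed of kettle below 0.01 m/s and not (distance of mug_a from where it was at the start of the episode above 0.025 m) and not (distance of mug_b from where it was at the start of the episode above 0.025 m) and not (distance of spoon from where it was at the start of the episode above 0.025 m) and not (distance of milk_pot from where it was at the start of the episode above 0.025 m)); the robot touches nothing.
It fails at once if the charger's socket is switched on ((x of kettle_plug in the frame of power_unit above 0 m and value of joint rocker_near above 0.16 rad) or (x of kettle_plug in the frame of power_unit below 0 m and value of joint rocker_far above 0.16 rad)).
It fails at once if the kettle is lifted off its base (over 10 mm) (z of kettle in the frame of kettle_base above 0.032 m).
It fails at once if the kettle is tipped over 0.15 rad or pushed over 25 mm (angle between kettle's own z axis and vertical above 0.15 rad or distance of kettle from where it was at the start of the episode above 0.025 m).
It fails at once if a mug, the spoon or the milk pot is moved more than 25 mm (distance of any of mug_a, mug_b, spoon, milk_pot from where it was at the start of the episode above 0.025 m).
It also fails if it takes over 54 s, if anything falls off the work surface, if the arm or the gripper's body presses on something with over 40 N, if the wrist force passes 120 N, or if a joint passes its speed limit or range.

## Working session

There is one attempt and no reset: what is moved stays moved. The work goes in short steps, Python scripts to look and compute and a shell command to move; the robot and the scene stay as the last step left them, time stands still between calls to the robot, and variables do not carry over. Pictures are saved under pics/ and viewed, at most 10 in all, crops included, and the job is handed in when it is done.

```bash
mkdir -p pics; cat > h.py <<'E'
import numpy as np,cv2
from scipy.spatial.transform import Rotation as R
from bench import ctrl
E
python3 - <<'E'
from h import *
for c in ["scene","top"]:
    im=ctrl.camera(c); cv2.imwrite(f"pics/{c}0.png",im[:,:,::-1])
    p=ctrl.camera_params(c); print(c,np.round(p["mtx"],1).tolist(),np.round(p["world_from_camera"],3).tolist())
    for n in ["kettle","lid_top","lid_hinge","switch_end","power_unit","kettle_plug","charger","rocker_near_end","rocker_near","kettle_base","tray","mug_a"]:
        print(n,[(round(b["point"][0]*640),round(b["point"][1]*480),round(b["confidence"],2)) for b in ctrl.boxes_of(c,n)[:4]])
o=ctrl.get_obs();print(o)
E
```

```text
scene [[496.5, 0.0, 316.0], [0.0, 496.5, 239.0], [0.0, 0.0, 1.0]] [[0.843, 0.511, -0.167, 0.682], [0.537, -0.803, 0.257, -0.214], [-0.003, -0.307, -0.952, 1.421], [0.0, 0.0, 0.0, 1.0]]
kettle [(350, 283, 0.97), (270, 171, 0.92), (407, 127, 0.88), (177, 313, 0.84)]
lid_top [(265, 151, 0.73), (161, 302, 0.7), (410, 104, 0.58)]
lid_hinge [(267, 150, 0.96), (163, 304, 0.9), (410, 106, 0.71), (361, 272, 0.55)]
switch_end [(414, 131, 0.61), (278, 176, 0.47)]
power_unit [(259, 383, 0.94), (410, 229, 0.36)]
kettle_plug [(281, 382, 0.8)]
charger [(255, 365, 0.85)]
rocker_near_end [(388, 257, 0.18)]
rocker_near []
kettle_base [(353, 240, 0.74), (333, 309, 0.48)]
tray [(351, 241, 0.87), (241, 354, 0.55)]
mug_a [(411, 228, 0.86), (369, 215, 0.74), (389, 256, 0.63)]
top [[503.1, 0.0, 312.8], [0.0, 503.1, 243.4], [0.0, 0.0, 1.0]] [[-0.017, -0.993, 0.113, 0.341], [-1.0, 0.019, 0.012, 0.145], [-0.015, -0.113, -0.994, 1.297], [0.0, 0.0, 0.0, 1.0]]
kettle [(468, 319, 0.97), (133, 247, 0.79), (343, 190, 0.71), (270, 357, 0.68)]
lid_top [(343, 167, 0.94), (261, 363, 0.82), (491, 329, 0.71), (112, 243, 0
[... 433 characters left out ...]
 0.24)]
{'time_s': 1.3, 'q': array([-1.49230619e+00,  1.80833951e-01,  1.60698826e+00, -1.56935993e-05,
        1.35380391e+00, -2.06273032e-01]), 'dq': array([-0.00191266,  0.00052712,  0.00095682, -0.00093396,  0.0007864 ,
        0.00038959]), 'joint_efforts': array([ 6.86661660e-04, -4.44849622e+01, -3.51671541e+01, -2.17904844e-04,
        8.73829831e-04, -5.07235811e-06]), 'eef_pos': array([ 0.16156604, -0.55185667,  0.40467503]), 'eef_rot': array([-1.71895826e-05,  9.89880615e-01,  1.41902672e-01, -6.57866167e-06]), 'wrist_force': array([-1.11239859,  0.67665706,  0.18523904]), 'torque': array([-0.00166929,  0.01000701,  0.0100867 ]), 'grasp_force': 0.0, 'opening': 1.0007478526199545}
```

View pics/scene0.png

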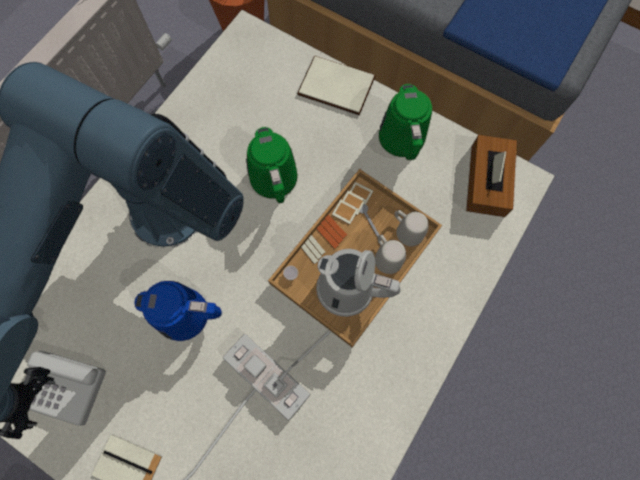

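View pics/top0.png

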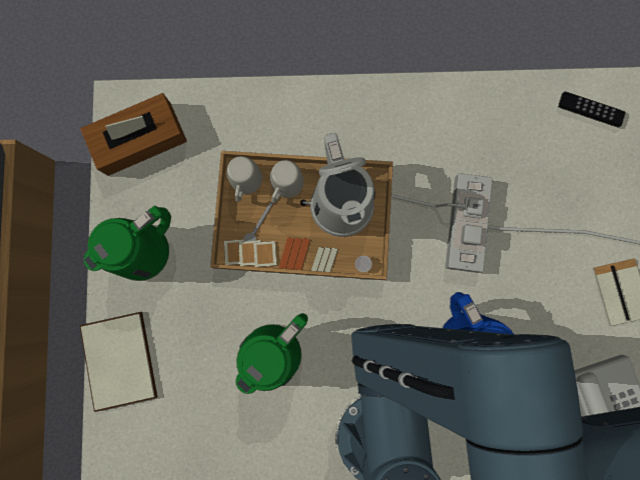

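```bash
python3 - <<'E'
import cv2,numpy as np
a=cv2.imread("pics/top0.png");b=cv2.imread("pics/scene0.png")
c=lambda i,x,y,w,h,s:cv2.resize(i[y:y+h,x:x+w],None,fx=s,fy=s,interpolation=cv2.INTER_CUBIC)
g=np.hstack([c(a,300,125,80,120,5),c(b,310,235,80+20,120,4)[:, :400] if 0 else c(b,315,240,80,120,5)[:600]])
cv2.imwrite("pics/k.png",g)
g=np.hstack([c(a,440,170,60,105,5.7)[:598],c(b,215,325,100,105,4.5)[:472] if 0 else cv2.resize(b[325:425,215:315],(450,450))[:450] if 0 else cv2.copyMakeBorder(cv2.resize(b[325:425,215:315],(450,450),interpolation=cv2.INTER_CUBIC),0,148,0,0,0)])
print(g.shape);cv2.imwrite("pics/u.png",g)
E
```

```text
(598, 792, 3)
```

View pics/k.png

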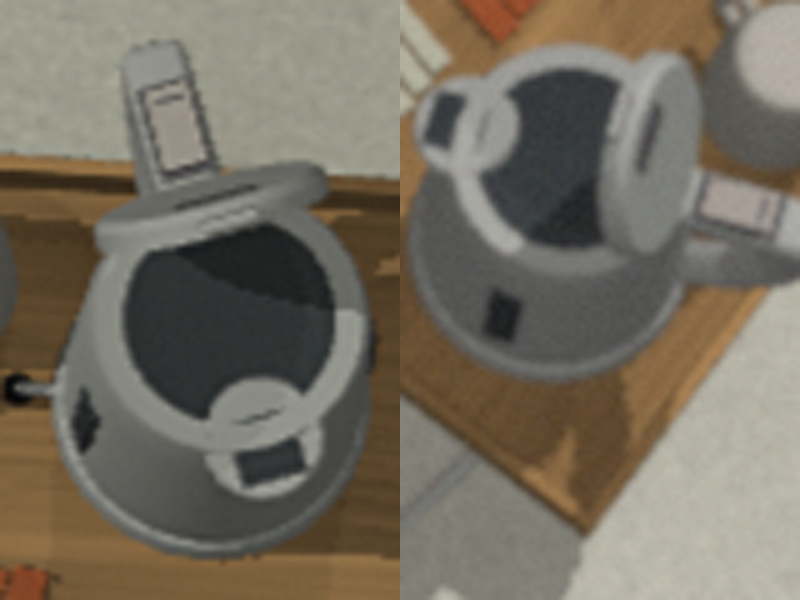

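View pics/u.png

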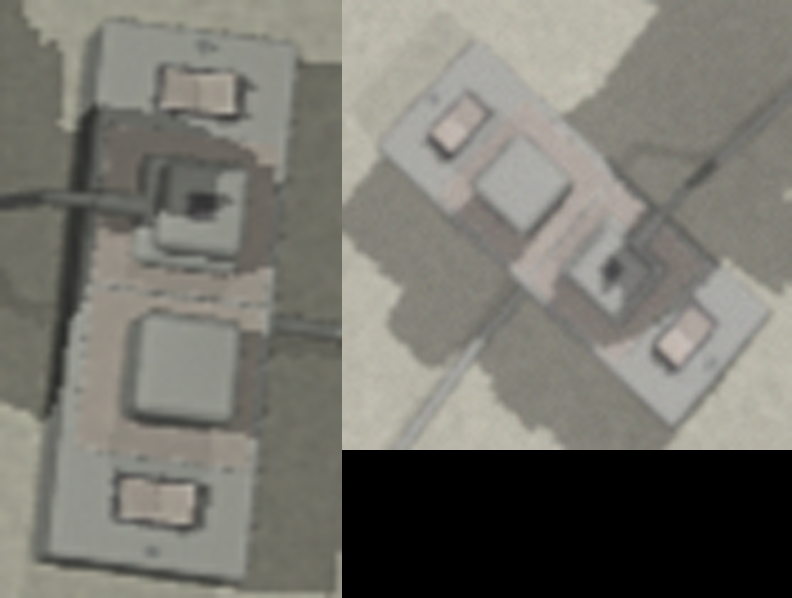

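```bash
cat >> h.py <<'E'
def ray(c,p):
    P=ctrl.camera_params(c);T=np.array(P["world_from_camera"]);d=T[:3,:3]@np.linalg.solve(np.array(P["mtx"]),[p[0],p[1],1]);return T[:3,3],d/np.linalg.norm(d)
def tri(pt,ps):
    o1,d1=ray("top",pt);o2,d2=ray("scene",ps);s=np.linalg.lstsq(np.c_[d1,-d2],o2-o1,rcond=None)[0]
    a=o1+s[0]*d1;b=o2+s[1]*d2;return (a+b)/2,np.linalg.norm(a-b)
def atz(c,p,z):
    o,d=ray(c,p);return o+d*(z-o[2])/d[2]
E
python3 - <<'E'
from h import *
for n,t,s,z in [("rim",(347,189),(349,271.6),.217),("paddle",(335.6,151),(383,281.2),.229),("far",(475.1,186.1),(290.8,399.9),.044),("near",(467.7,258.1),(241,352.8),.044),("lidslot",(343,164),(365.2,267),.28)]:
    a,e=tri(t,s);print(n,a.round(4),round(e,4),atz("top",t,z).round(4),atz("scene",s,z).round(4))
E
```

```text
rim [0.5839 0.0827 0.2131] 0.0031 [0.5819 0.0818 0.217 ] [0.5853 0.0829 0.217 ]
paddle [0.6682 0.1058 0.2186] 0.0026 [0.6641 0.1053 0.229 ] [0.6692 0.104  0.229 ]
far [ 0.6229 -0.2544  0.0366] 0.0002 [ 0.6213 -0.252   0.044 ] [ 0.6231 -0.2543  0.044 ]
near [ 0.4403 -0.2259  0.0359] 0.0012 [ 0.4392 -0.2239  0.044 ] [ 0.4421 -0.2254  0.044 ]
lidslot [0.6173 0.0935 0.2934] 0.0009 [0.6207 0.0925 0.28  ] [0.6169 0.0975 0.28  ]
```

The white kettle stands in the tray with its handle pointing away from the robot; top-camera pixels are rim (347,189) and paddle (336,151). The corded plug is in the far socket, so the far rocker is the one to press, at top pixel (475,186). I'll close the gripper, lift, then carry over to the handle side.

```bash
python3 -m pendant '[[[0,0,0,-30,0,0,0],[0,0,0,-60,0,0,0],[0,0,0,-90,0,0,0],[0,0,0,-120,0,0,0],[0,0,0,-140,0,0,0]]]'
python3 -m pendant '[[[0,27,-20,0,0,0,0],[0,54,-39,0,0,0,0],[0,81,-58,0,0,0,0],[0,108,-78,0,0,0,0],[0,135,-97,0,0,0,0]]]'
python3 -m pendant '[[[0,27,-20,0,0,0,0],[0,54,-39,0,0,0,0],[0,81,-58,0,0,0,0],[0,108,-78,0,0,0,0],[0,135,-97,0,0,0,0]]]'
```

```text
time_s: 1.72
eef_pos: [0.1616, -0.5518, 0.5483]
eef_rot: [0.002, 0.99, 0.142, -0.0]
wrist_force: [-0.4, -0.2, 0.3]
opening: 0.298
grasp_force: 0.0
time_s: 2.13
eef_pos: [0.2645, -0.4194, 0.5448]
eef_rot: [0.0, 0.99, 0.142, 0.0]
wrist_force: [0.3, -0.8, -0.4]
opening: -0.002
grasp_force: 0.0
time_s: 2.55
eef_pos: [0.3668, -0.2882, 0.5449]
eef_rot: [0.0, 0.99, 0.142, 0.0]
wrist_force: [-0.2, -0.6, -0.1]
opening: 0.002
grasp_force: 0.0
```

```bash
for i in 1; do :; done
python3 -m pendant '[[[0,27,-20,0,0,0,0],[0,54,-39,0,0,0,0],[0,81,-58,0,0,0,0],[0,108,-78,0,0,0,0],[0,135,-97,0,0,0,0]]]' | sed -n 2p
python3 -m pendant '[[[0,27,-20,0,0,0,0],[0,54,-39,0,0,0,0],[0,81,-58,0,0,0,0],[0,108,-78,0,0,0,0],[0,135,-97,0,0,0,0]]]' | sed -n 2p
python3 -m pendant '[[[0,27,-20,0,0,0,0],[0,54,-39,0,0,0,0],[0,81,-58,0,0,0,0],[0,108,-78,0,0,0,0],[0,135,-97,0,0,0,0]]]' | sed -n 2,3p
python3 - <<'E'
from h import *
o=ctrl.get_obs();print(o["eef_pos"],o["eef_rot"])
for c in ["wrist","scene"]: cv2.imwrite(f"pics/{c}1.png",ctrl.camera(c)[:,:,::-1])
a=cv2.imread("pics/wrist1.png");b=cv2.imread("pics/scene1.png")
cv2.imwrite("pics/m1.png",np.hstack([cv2.resize(a[:,80:560],(400,400)),cv2.resize(b[180:380,240:440],(400,400))]))
p=ctrl.camera_params("wrist");print({k:np.round(v,3).tolist() for k,v in p.items() if k in("mtx","tool_from_camera")})
E
```

```text
eef_pos: [0.4691, -0.1571, 0.5449]
eef_pos: [0.5715, -0.026, 0.5448]
eef_pos: [0.6739, 0.1049, 0.5446]
eef_rot: [-0.0, 0.99, 0.142, -0.0]
[0.67386289 0.10492321 0.54455714] [-2.00250633e-06  9.89858912e-01  1.42053978e-01 -3.32415186e-05]
{'mtx': [[371.648, 0.0, 315.94], [0.0, 371.648, 242.101], [0.0, 0.0, 1.0]], 'tool_from_camera': [[0.001, -0.951, -0.309, 0.08], [1.0, 0.001, 0.0, 0.002], [0.0, -0.309, 0.951, 0.031], [0.0, 0.0, 0.0, 1.0]]}
```

View pics/m1.png

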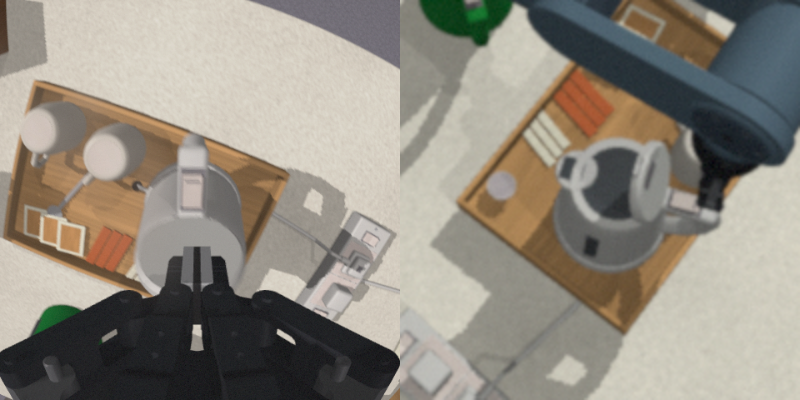

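Both views agree: the fingers are above the paddle and in line with the kettle's middle plane, with the lid on the spout side. I'll descend behind the lid and start the push.

```bash

python3 -m pendant '[[[0,0,0,30,0,0,0],[0,0,0,60,0,0,0],[0,0,0,85,0,0,0],[0,0,0,97,0,0,0],[0,0,0,97,0,0,0]]]' | sed -n 2,4p
python3 -m pendant '[[[0,-8,0,0,0,0,0],[0,-16,0,0,0,0,0],[0,-24,0,0,0,0,0],[0,-32,0,1,0,0,0],[0,-40,0,2,0,0,0]]]' | sed -n 2,4p
```

```text
eef_pos: [0.6723, 0.1029, 0.4436]
eef_rot: [-0.001, 0.99, 0.142, -0.003]
wrist_force: [-0.5, -0.5, -0.1]
eef_pos: [0.6339, 0.0918, 0.4473]
eef_rot: [0.0, 0.99, 0.142, 0.001]
wrist_force: [1.2, 0.8, 0.7]
```

```bash

python3 -m pendant '[[[0,-10,0,3,0,0,0],[0,-20,0,6,0,0,0],[0,-30,0,11,0,0,0],[0,-39,0,18,0,0,0],[0,-48,0,26,0,0,0]]]' | sed -n 2,4p
python3 -m pendant '[[[0,-4,0,5,0,0,0],[0,-8,0,10,0,0,0],[0,-9,0,14,0,0,0],[0,-10,0,16,0,0,0],[0,-10,0,16,0,0,0]]]' | sed -n 2,4p
```

```text
eef_pos: [0.588, 0.0784, 0.421]
eef_rot: [0.0, 0.99, 0.142, 0.002]
wrist_force: [1.7, 0.1, 1.1]
eef_pos: [0.579, 0.0757, 0.4032]
eef_rot: [-0.0, 0.99, 0.142, -0.0]
wrist_force: [-0.3, -0.3, 0.8]
```

```bash

python3 -m pendant '[[[0,0,0,2,0,0,0],[0,0,0,4,0,0,0],[0,0,0,4,0,0,0]]]' | sed -n 2,4p
python3 -m pendant '[[[0,0,0,1,0,0,0],[0,0,0,2,0,0,0],[0,0,0,2,0,0,0]]]' | sed -n 2,4p
```

```text
eef_pos: [0.5792, 0.0758, 0.4027]
eef_rot: [0.0, 0.99, 0.142, 0.0]
wrist_force: [-8.8, 0.0, 16.2]
eef_pos: [0.5792, 0.0758, 0.4026]
eef_rot: [0.001, 0.99, 0.142, 0.001]
wrist_force: [-12.1, -1.2, 25.7]
```

```bash

python3 -m pendant '[[[0,0,0,-20,0,0,0],[0,0,0,-50,0,0,0],[0,0,0,-80,0,0,0],[0,0,0,-110,0,0,0],[0,0,0,-136,0,0,0]]]' | sed -n 2,4p
python3 -m pendant '[[[0,-6,34,0,0,0,0.08],[0,-12,69,0,0,0,0.16],[0,-18,103,0,0,0,0.24],[0,-24,138,0,0,0,0.32],[0,-30,172,0,0,0,0.44]]]' | sed -n 2,4p
python3 - <<'E'
from h import *
for c in ["wrist","scene"]: cv2.imwrite(f"pics/{c}2.png",ctrl.camera(c)[:,:,::-1])
a=cv2.imread("pics/wrist2.png");b=cv2.imread("pics/scene2.png")
cv2.imwrite("pics/m2.png",np.hstack([cv2.resize(a[:,80:560],(400,400)),cv2.resize(b[220:420,220:420],(400,400))]))
E
```

```text
eef_pos: [0.5792, 0.0759, 0.536]
eef_rot: [0.0, 0.99, 0.142, 0.001]
wrist_force: [1.1, 0.4, -0.6]
eef_pos: [0.5988, -0.0993, 0.5338]
eef_rot: [0.0, 0.997, -0.079, 0.0]
wrist_force: [0.6, -0.0, 1.0]
```

View pics/m2.png

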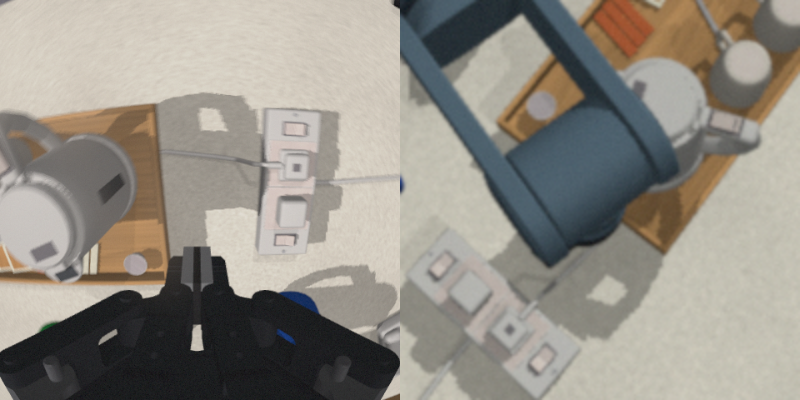

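The lid lies level on the rim and is shut. Next I go over the far rocker and measure it with the wrist camera.

```bash

python3 -m pendant '[[[0,10,34,10,0,0,0],[0,20,68,25,0,0,0],[0,30,102,50,0,0,0],[0,40,136,75,0,0,0],[0,47,166,100,0,0,0]]]' | sed -n 2,4p
python3 -m pendant '[[[0,0,0,30,0,0,0],[0,0,0,60,0,0,0],[0,0,0,80,0,0,0],[0,0,0,80,0,0,0]]]' | sed -n 2,4p
python3 - <<'E'
from h import *
o=ctrl.get_obs();print(o["eef_pos"])
a=ctrl.camera("wrist")[:,:,::-1].copy();cv2.imwrite("pics/wrist3.png",a)
P=ctrl.camera_params("wrist");T=np.array(P["tool_from_camera"]);q=o["eef_rot"];Rw=R.from_quat([q[1],q[2],q[3],q[0]]).as_matrix();K=np.array(P["mtx"])
# draw predictions of rocker centre grid in the picture
U=lambda x,y,z=.0445:np.array([.5315+x*.988+y*.155,-.2387-x*.155+y*.988,z])
for p in [U(.092+i,j) for i in(-.009,.009) for j in (-.016,.016)]+[U(.122,.044,.042),U(.122,-.044,.042)]:
    t=Rw.T@(p-o["eef_pos"]);c=T[:3,:3].T@(t-T[:3,3]);th=np.arctan2(np.hypot(c[0],c[1]),c[2]);d=c[:2]/np.hypot(c[0],c[1])*th*K[0,0]
    cv2.circle(a,tuple(int(v) for v in (d+K[:2,2]).round()),2,(0,0,255),-1)
cv2.imwrite("pics/m3.png",cv2.resize(a[90:390,170:570],(800,600)))
E
```

```text
eef_pos: [0.6198, -0.269, 0.4342]
eef_rot: [0.0, 0.997, -0.077, 0.001]
wrist_force: [0.4, 0.2, 1.0]
eef_pos: [0.6181, -0.2668, 0.3481]
eef_rot: [-0.003, 0.997, -0.077, -0.004]
wrist_force: [-1.7, 1.0, -1.6]
[ 0.61808569 -0.26676954  0.34806109]
```

View pics/m3.png

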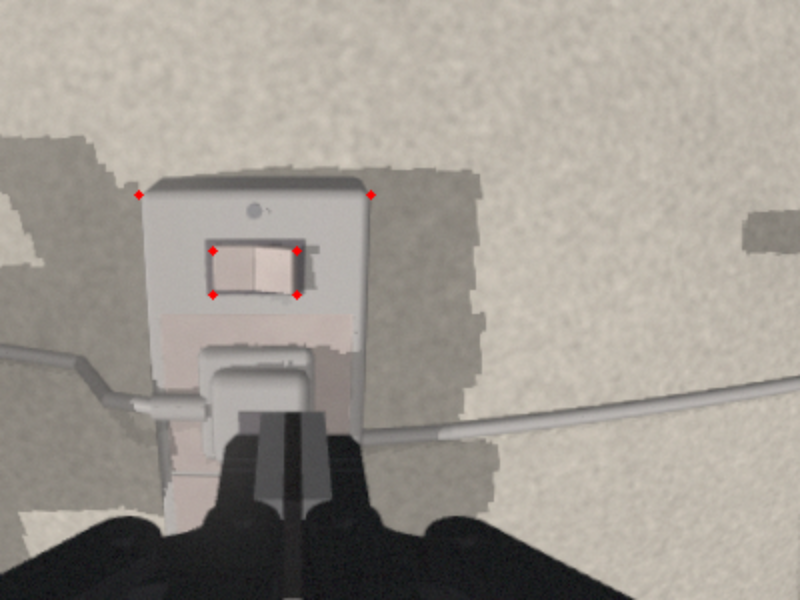

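The predicted rocker corners match the picture to within 1–2 mm, and the raised half is on the -y side, at (275,270). I'll lower to just above it.

```bash

python3 -m pendant '[[[0,0,0,30,0,0,0],[0,0,0,60,0,0,0],[0,0,0,90,0,0,0],[0,0,0,113,0,0,0],[0,0,0,113,0,0,0]]]' | sed -n 2,4p
python3 -m pendant '[[[0,0,0,0,0,0,0],[0,0,0,0,0,0,0]]]' | sed -n 2,4p
```

```text
eef_pos: [0.6184, -0.2666, 0.2381]
eef_rot: [-0.002, 0.997, -0.077, -0.003]
wrist_force: [-0.6, 0.0, -1.2]
eef_pos: [0.6207, -0.2683, 0.2448]
eef_rot: [0.001, 0.997, -0.077, 0.002]
wrist_force: [0.6, -0.4, 1.3]
```

```bash

python3 -m pendant '[[[0,0,3,8,0,0,0],[0,0,3,16,0,0,0],[0,0,3,20,0,0,0],[0,0,3,20,0,0,0]]]' | sed -n 2,4p
python3 -m pendant '[[[0,0,0,3,0,0,0],[0,0,0,6,0,0,0],[0,0,0,7,0,0,0],[0,0,0,7,0,0,0]]]' | sed -n 2,4p
```

```text
eef_pos: [0.6188, -0.2713, 0.2214]
eef_rot: [0.0, 0.997, -0.078, 0.0]
wrist_force: [-0.1, 0.3, -0.6]
eef_pos: [0.6192, -0.2717, 0.2174]
eef_rot: [0.001, 0.997, -0.077, 0.001]
wrist_force: [-6.6, -0.2, 15.9]
```

```bash

python3 -m pendant '[[[0,0,0,1,0,0,0],[0,0,0,1,0,0,0],[0,0,0,1,0,0,0]]]' | sed -n 2,4p
python3 -m pendant '[[[0,0,0,-30,0,0,0],[0,0,0,-60,0,0,0],[0,0,0,-90,0,0,0],[0,0,0,-120,0,0,0],[0,0,0,-136,0,0,0]]]' | sed -n 2,4p
python3 - <<'E'
from h import *
a=ctrl.camera("wrist")[:,:,::-1].copy();cv2.imwrite("pics/wrist4.png",a)
cv2.imwrite("pics/m4.png",cv2.resize(a[90:390,170:570],(800,600)))
E
```

```text
eef_pos: [0.6193, -0.2716, 0.2172]
eef_rot: [0.001, 0.997, -0.077, 0.001]
wrist_force: [-8.0, 1.6, 20.5]
eef_pos: [0.6194, -0.271, 0.3537]
eef_rot: [0.001, 0.997, -0.077, 0.002]
wrist_force: [0.9, -0.7, 1.5]
```

View pics/m4.png

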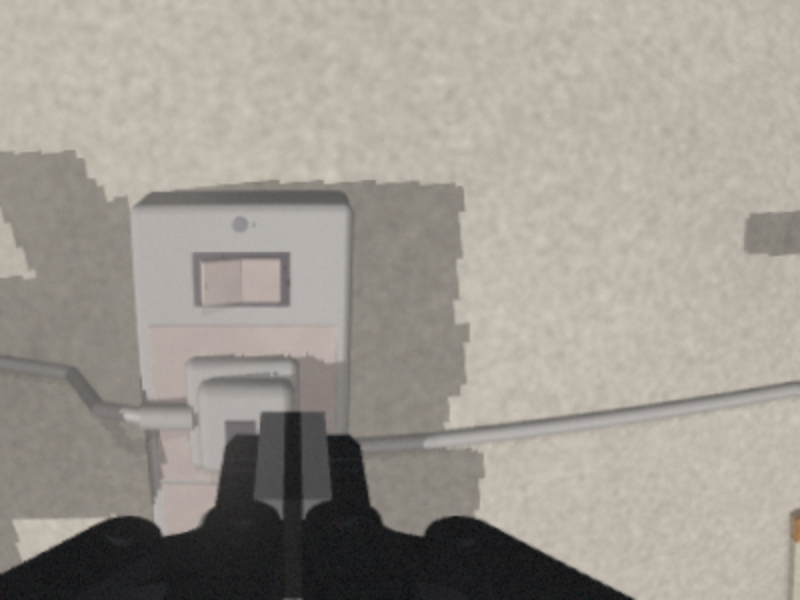

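The left half is now the raised one, so the far rocker is on. Next is the kettle's handle switch.

```bash

python3 -m pendant '[[[0,0,0,-35,0,0,0],[0,0,0,-70,0,0,0],[0,0,0,-105,0,0,0],[0,0,0,-130,0,0,0],[0,0,0,-130,0,0,0]]]' | sed -n 2,4p
python3 -m pendant '[[[0,0,-38,0,0,0,0],[0,0,-76,0,0,0,0],[0,0,-114,0,0,0,0],[0,0,-152,0,0,0,0],[0,0,-190,0,0,0,0]]]' | sed -n 2,4p
python3 -m pendant '[[[0,1,-39,0,0,0,-0.08],[0,2,-78,0,0,0,-0.17],[0,2,-117,0,0,0,-0.26],[0,2,-156,0,0,0,-0.35],[0,2,-194,0,0,0,-0.44]]]' | sed -n 2,4p
python3 -m pendant '[[[0,0,0,0,0,0,0],[0,0,0,0,0,0,0],[0,0,0,0,0,0,0]]]' | sed -n 2,4p
python3 - <<'E'
from h import *
o=ctrl.get_obs()
a=ctrl.camera("wrist")[:,:,::-1].copy();cv2.imwrite("pics/wrist5.png",a)
cv2.imwrite("pics/m5.png",cv2.resize(a[90:390,170:570],(800,600)))
np.save("o5.npy",o,allow_pickle=True)
E
```

```text
eef_pos: [0.6195, -0.271, 0.4865]
eef_rot: [0.002, 0.997, -0.077, 0.005]
wrist_force: [0.5, -1.0, 0.6]
eef_pos: [0.6481, -0.0814, 0.4779]
eef_rot: [-0.0, 0.997, -0.078, -0.001]
wrist_force: [0.8, -0.7, -0.5]
eef_pos: [0.68, 0.1104, 0.4778]
eef_rot: [-0.0, 0.99, 0.144, -0.001]
wrist_force: [1.0, 0.7, 0.2]
eef_pos: [0.68, 0.1083, 0.478]
eef_rot: [-0.0, 0.99, 0.142, -0.001]
wrist_force: [0.1, -0.4, 0.1]
```

View pics/m5.png

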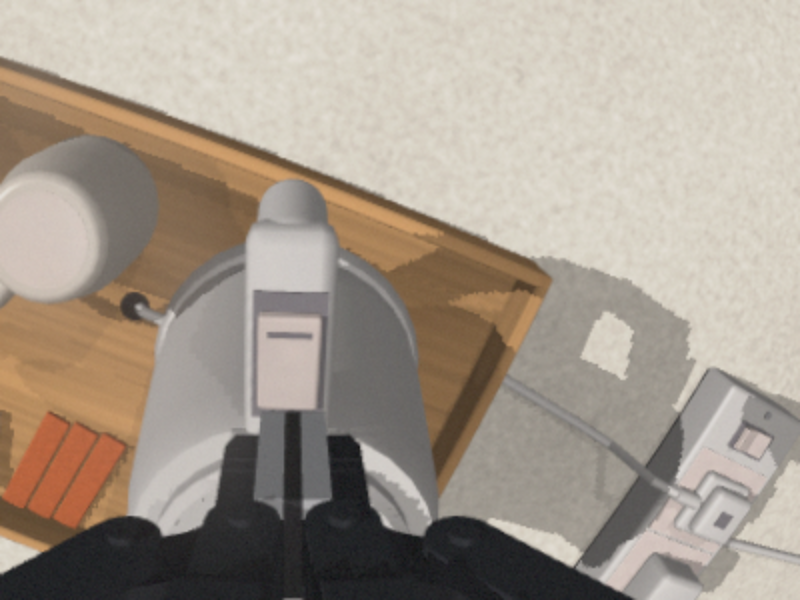

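The paddle's raised end is at (290,313), about 8 mm ahead of the tool axis, and sideways it is centred. I'll go down from here.

```bash

python3 -m pendant '[[[0,2,0,25,0,0,0],[0,2,0,50,0,0,0],[0,2,0,63,0,0,0],[0,2,0,63,0,0,0],[0,2,0,63,0,0,0]]]' | sed -n 2,4p
python3 -m pendant '[[[0,0,0,4,0,0,0],[0,0,0,8,0,0,0],[0,0,0,12,0,0,0],[0,0,0,14,0,0,0],[0,0,0,14,0,0,0]]]' | sed -n 2,4p
```

```text
eef_pos: [0.682, 0.1076, 0.4158]
eef_rot: [-0.0, 0.99, 0.141, -0.001]
wrist_force: [1.0, 0.2, -0.3]
eef_pos: [0.6825, 0.1087, 0.4035]
eef_rot: [0.0, 0.99, 0.142, 0.001]
wrist_force: [2.3, 0.2, 2.2]
```

```bash

python3 -m pendant '[[[0,0,0,2,0,0,0],[0,0,0,4,0,0,0],[0,0,0,4,0,0,0]]]' | sed -n 2,4p
python3 -m pendant '[[[0,0,0,1,0,0,0],[0,0,0,2,0,0,0],[0,0,0,2,0,0,0]]]' | sed -n 2,4p
```

```text
eef_pos: [0.6824, 0.1088, 0.3994]
eef_rot: [0.0, 0.99, 0.142, 0.001]
wrist_force: [3.1, 0.4, 4.6]
eef_pos: [0.6824, 0.1088, 0.3992]
eef_rot: [0.0, 0.99, 0.142, 0.002]
wrist_force: [0.1, -0.0, 12.1]
```

```bash

python3 -m pendant '[[[0,0,0,0,0,0,0],[0,0,0,-25,0,0,0],[0,0,0,-50,0,0,0],[0,0,0,-80,0,0,0],[0,0,0,-80,0,0,0]]]' | sed -n 1,4p
python3 - <<'E'
from h import *
a=ctrl.camera("wrist")[:,:,::-1].copy();b=ctrl.camera("top")[:,:,::-1]
cv2.imwrite("pics/m6.png",np.hstack([cv2.resize(a[90:390,170:570],(400,300)),cv2.resize(b[125:290,200:420],(400,300))]))
E
```

```text
time_s: 13.07
eef_pos: [0.6824, 0.1089, 0.4831]
eef_rot: [0.001, 0.99, 0.142, 0.004]
wrist_force: [0.5, 0.7, 1.6]
```

View pics/m6.png

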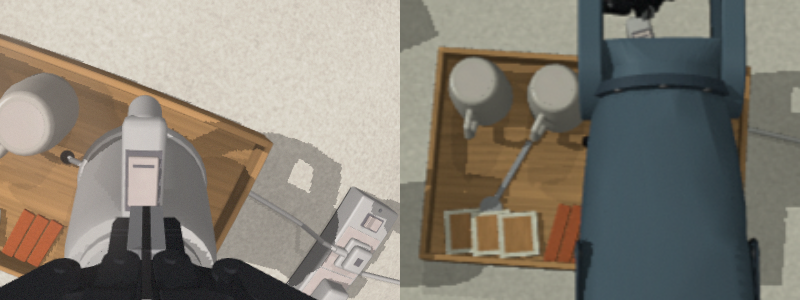

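The paddle lies flat with no gap shadow at its outer end, the kettle is in place, and the mugs and spoon are where they were.

```bash
python3 -c "
from bench import ctrl
print(ctrl.hand_in())"
```

```text
the job is handed in; nothing more can be done
None
```

I shut the kettle's lid, switched on the corded plug's far rocker, and pressed the handle switch, in that order, handing in at about 13 s; the camera views and press depths agree with each step, but no verdict came back.

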